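# Hold the trimming-press guard wide open

### The arm

A 7-joint arm with a two-finger parallel gripper is mounted at the origin on a cart in front of the work surface, level with it; the furniture and walls round the work are solid. World frame = base frame: x ahead of the robot, y to its left, z up, the work surface at z = 0. Lengths are in m, angles in rad, forces in N, time in s.
With the tool pointing down it reaches from about 0.425 to 0.875 m from the base axis. Payload 4.7 kg.
Tool frame: the origin (TCP) lies at the very end of the fingers, on their centre line; the grasp point (between the pads) lies 19 mm behind it; z points along the fingers, y is the line along which they close (so a half turn about z gives the same grasp; the last joint's range is limited). The gripper opens to 85 mm and grips with 20 to 120 N. Pads are 22 mm wide; open, the fingers measure 114 mm over their backs; the gripper's body (76 mm by 85 mm) begins 54 mm behind the grasp point. The pads swing forward as they close: fully open they stand 13 mm farther back than shut.
Start: joints at [1.22, 0.321, -0.07, 1.45, 0.023, 1.371, -0.057], TCP at [0.232, -0.607, 0.21] pointing down, gripper open.
Joint ranges: [-2.86, 2.86], [-0.3, 2.09], [-1.38, 1.24], [0.06, 2.45], [-1.56, 4.7], [0.09, 2.05], [-2.69, 2.69]. Speed limits (rad/s): [2.57, 2.57, 3.14, 3.14, 3.14, 3.14, 3.14].

### API

Orientations are given as a unit quaternion [x, y, z, w].
In Python, from workcell import manip gives the robot as it stands. The module is installed in compiled form; this text tells all that it offers. Calls block until the motion is done:
- manip.move_pose(position, orientation): joint-space move of the TCP to a pose.
- manip.move_l(position, attitude=None, rate=0.15, threshold=None): straight line of the TCP; attitude=None keeps the orientation; rate is the mean speed in m/s. With threshold (N) it stops when the force on the tool has changed by that much, and returns True; else False.
- manip.goto_joints(angles): joint-space move.
- manip.ungrasp() and manip.clamp(): open the fingers fully, or close them until they stop; the grip force is fixed at half the most.
- manip.sleep(seconds).
- manip.ik(position, orientation): joint angles nearest the present ones, or None.
- manip.snapshot(name): name is "side" or "top" or "wrist"; returns the picture (400x640x3 uint8, red, green, blue); there is no depth.
- manip.camera_info(name): a dict with "intrinsics" (3x3 intrinsics, pixels), "pose" (4x4, takes a point from camera to world coordinates); the wrist camera has in their place "mount" (4x4, takes a point from camera to tool coordinates, whose origin is the TCP and whose axes are the flange's). Camera axes: x right, y down, z forward; pixel columns grow to the right and rows downward; lengths in m; the calibration is good to about 2 mm. A picture is of the moment at which its call begins: read the wrist's pose just before it. camera_info takes no time and is no camera call.
A pose or a line that the arm cannot do raises manip.MotionError and nothing moves.
- manip.close_job(): hands the job in; it is judged then, once.
Readings, each from a call of its own:
- manip.get_t(): time.
- manip.get_joints(): joint angles.
- manip.get_joint_vel(): joint speeds.
- manip.get_tau(): joint torques, N m.
- manip.get_tool_pos(): TCP position.
- manip.get_tool_rot(): TCP orientation.
- manip.get_contact_force(): force on the tool from outside, world axes, zero at the start.
- manip.get_wrist_torque(): the same for the moment, N m.
- manip.get_grip_width(): opening from 0.0 (shut) to 1.0 (fully open).
- manip.get_grip_force(): force on a finger pad.
Only numpy, scipy, OpenCV 4.12 (cv2) and the standard library are available. Lean on these libraries where they do the work, as an engineer would, in place of code of your own. Each camera call takes 0.05 s, during which the arm holds its last target. There are 200 camera calls.

### The job

I need both hands inside the trimming press, so open its guard gate and keep it open for me. First squeeze the red deadbolt tab fully back against its black thumb rest (it stays back) while the gate is still shut; then squeeze the yellow trigger on top of the gate against the black grip and, keeping hold, swing the gate out towards you, past its half-open check, until you feel it press into the rubber door stop. Finish still holding the gate pressed against that stop, because its closer would pull it back; do not disturb the loose tools and parts lying around.

Things in the scene. Friction and masses are not known exactly. Their poses are not given: they have to be found in the camera images.
- guard: Clear-panelled guard on 20 mm aluminium profiles, fixed, 320 wide x 190 deep, 150 high, round a small green press. Origin: on the table under its middle; x to its back, y to its hinge side (robot's left). Gate and both catches lie in the front plane x = -85 mm. A check plate 8 thick lies before the gate (x -195 to -65, y 0 to 200) with a door stop, clamped anew each time, under 50 high
- deadbolt_grip (a point): Fixed point of the guard (x -85, y -106, z 172 mm, guard's axes): middle of the resting deadbolt pair on the front header. Black thumb rest, fixed, outer face at y = -130; red tab, outer face at y = -82 when shot, -97 when drawn. Each is 7 thick (y), 20 wide (x) and stands from 150 to 186 high. Pinch along y, from 48 down to 33 between outer faces
- deadbolt (a joint): Travel of the red tab with its bolt towards the guard's -y, m: 0 to 0.003 at the start (shot across the gate's front), 0.015 fully back. No spring, 3 N of friction: it stays where it is left. It frees the gate from about 0.012
- gate_hinge (a point): On the gate's vertical hinge axis, at the rail tops (150 high): guard x = -85, y = +135 mm; its axes turn with the gate. The gate is a 20 thick frame, 24 to 150 high, reaching 180 from here towards its own -y. A tall solid press stands to the right of the guard (world x over 0.55, y below -0.12 m): keep the arm clear of it
- gate_handle (a point): Point of the gate 103 from the hinge axis (own y = -103), 172 high, axes as gate_hinge: middle of the resting catch pair on its top rail. Black grip, fixed, outer face 79 from the axis; yellow trigger, outer face 127 from the axis, 112 when squeezed. Each is 7 thick, 20 wide, 150 to 186 high. Pinch along own y, 48 down to 33; swing the gate by this pair, the grasp turning with it
- spring_catch (a joint): Travel of the yellow trigger (and its bolt) towards the hinge axis, m: 0 latched, 0.015 fully squeezed. 5 N to start it, 10 N at the end; it springs back when let go. The bolt clears the frame from about 0.011
- gate (a joint): Gate angle a, rad: 0 shut, growing as it opens towards the robot and then to the left: the handle is at hinge + 0.103 (-sin a, -cos a) in the guard's x, y. A closer pulls it shut (0.12 N m shut, 0.30 N m wide). A ball check holds it half open near 0.70; passing its two humps takes up to 10 N at the handle. The rubber stop is met somewhere from 1.25 to 1.50
- stop_buffer (a joint): How far the gate presses the door stop's rubber buffer in, m: 0 free, 0.007 at most. 3 N per mm at the buffer, 72 mm from the hinge axis: some 2 N per mm at the handle, on top of the closer's 3 N
- brass_drift: Bystander (mm): hexagonal brass bar, 15x126x13, lying in front of the guard's right end. Origin: centre of its underside
- mould_insert_1: Bystander (mm): steel mould insert, 34x62x18, on the black mat. Origin: centre of its underside
- mould_bar: Bystander (mm): dark steel bar with two pins, 26x116x26, on the black mat. Origin: centre of its underside
- caliper: Bystander (mm): grey vernier caliper, 72x210x10, on the black mat. Origin: centre of its underside
- pen_2: Bystander (mm): black and white marker pen, 17x135x16, on the table's left. Origin: centre of its underside
- tape_1: Bystander (mm): roll of black tape, 57 across, 19 high, on the table's left. Origin: centre of its underside

How it is judged:
By the outcome, as a careful person would: the job done as asked, in the order asked, and still so for the second after the job is handed in, while the arm keeps its last pose, push and grip.
It also fails if it takes over 54 s, if anything falls off the work surface, if the arm or the gripper's body presses on something with over 40 N, if the wrist force passes 120 N, or if a joint passes its speed limit or range.

## Working session

There is one attempt and no reset: what is moved stays moved. The work goes in short steps, each a Python script; the robot and the scene stay as the last script left them, time stands still between calls to the robot, and variables do not carry over. Pictures are saved under pics/ and viewed, at most 10 in all, crops included, and the job is handed in when it is done.

```bash
mkdir -p pics; python3 - <<'E'
from workcell import manip
import cv2,numpy as np
np.set_printoptions(precision=4,suppress=True)
for n in("side","top"):
    im=manip.snapshot(n); cv2.imwrite(f"pics/{n}0.png",im[:,:,::-1])
    c=manip.camera_info(n); print(n,c["intrinsics"],c["pose"])
print(manip.camera_info("wrist"),manip.get_t(),manip.get_tool_pos(),manip.get_tool_rot())
E
```

```text
side [[470.2823   0.     312.428 ]
 [  0.     470.2823 202.8816]
 [  0.       0.       1.    ]] [[-0.9963 -0.0681  0.0531  0.496 ]
 [-0.084   0.6197 -0.7804  1.2685]
 [ 0.0202 -0.7819 -0.6231  1.0864]
 [ 0.      0.      0.      1.    ]]
top [[517.4522   0.     321.4627]
 [  0.     517.4522 195.1733]
 [  0.       0.       1.    ]] [[ 0.0106 -0.9865  0.1635  0.3132]
 [-0.9999 -0.0102  0.0029  0.0453]
 [-0.0012 -0.1635 -0.9865  1.5967]
 [ 0.      0.      0.      1.    ]]
{'intrinsics': array([[291.8734,   0.    , 320.0817],
       [  0.    , 291.8734, 199.4726],
       [  0.    ,   0.    ,   1.    ]]), 'mount': array([[ 0.0006, -0.9584, -0.2854,  0.0732],
       [ 1.    ,  0.0006,  0.0003, -0.0002],
       [-0.0001, -0.2854,  0.9584, -0.164 ],
       [ 0.    ,  0.    ,  0.    ,  1.    ]])} 0.1 [ 0.2317 -0.6068  0.2091] [ 0.9834  0.1814 -0.0002 -0.0009]
```

View pics/top0.png

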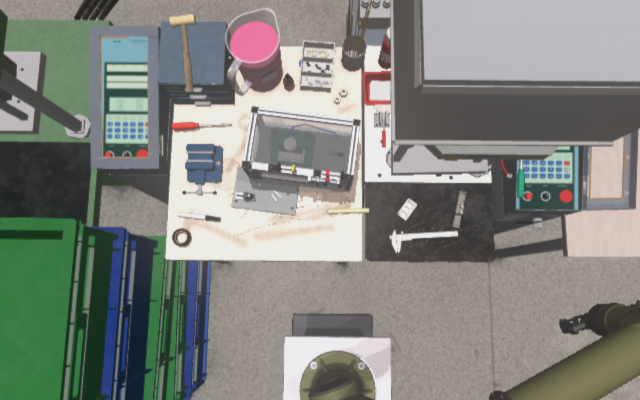

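View pics/side0.png

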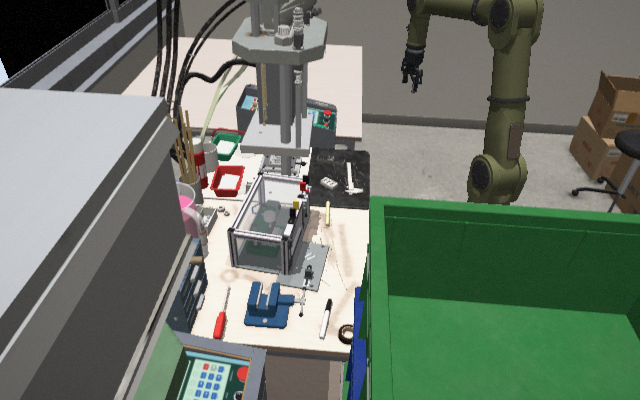

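The top picture shows the guard at about (245-360, 105-190). The catches are around (293, 170) for yellow and (327, 176) for red, and the check plate is at (265, 195). I'll zoom in.

```bash
python3 - <<'E'
import cv2
a=cv2.imread("pics/top0.png")[95:220,225:375]
cv2.imwrite("pics/top0z.png",cv2.resize(a,None,fx=4.8,fy=4.8,interpolation=cv2.INTER_CUBIC))
E
```

```text
(no output)
```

View pics/top0z.png

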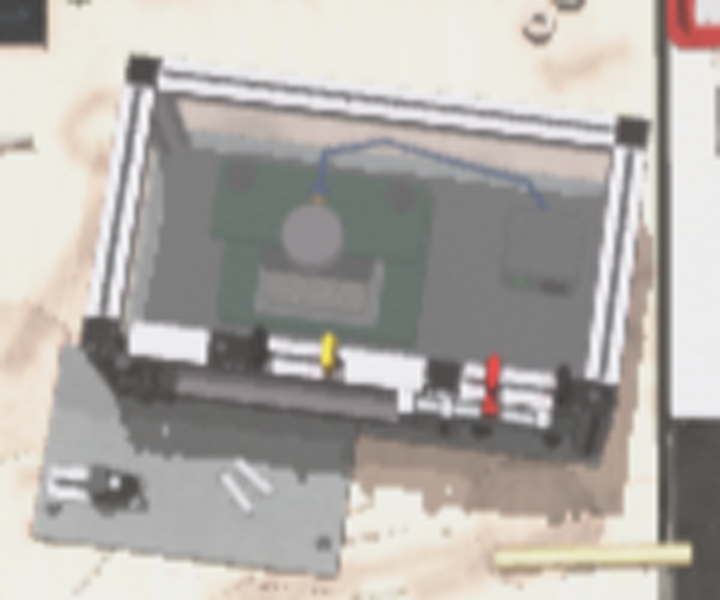

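```bash
cat > h.py <<'E'
from workcell import manip
import cv2,numpy as np
from scipy.spatial.transform import Rotation as R
from scipy.optimize import least_squares
np.set_printoptions(precision=4,suppress=True)
def ray(n,uv,z,T=None):
    c=manip.camera_info(n); T=c["pose"] if T is None else T
    d=T[:3,:3]@np.linalg.solve(c["intrinsics"],[*uv,1]); return T[:3,3]+d*(z-T[2,3])/d[2]
def fit(P,G):
    def tf(p): c,s=np.cos(p[2]),np.sin(p[2]); return p[:2]+G@np.array([[c,s],[-s,c]])
    r=least_squares(lambda p:(tf(p)-P).ravel(),[.6,0.1,0],x_scale=.01)
    return r.x,(tf(r.x)-P)*1e3
def toolT():
    T=np.eye(4);T[:3,:3]=R.from_quat(manip.get_tool_rot()).as_matrix();T[:3,3]=manip.get_tool_pos();return T
E
python3 - <<'E'
from h import *
z=lambda u,v:(225+(u+.5)/4.8-.5,95+(v+.5)/4.8-.5)
obs=[((128,55),.15,(.095,.16)),((648,118),.15,(.095,-.16)),((82,345),.15,(-.095,.16)),((328,346),.186,(-.085,.135-.1235)),((493,370),.186,(-.085,-.0855))]
P=np.array([ray("top",z(*o[0]),o[1])[:2] for o in obs]);G=np.array([o[2] for o in obs])
print(P,*fit(P,G))
E
```

```text
[[ 0.8143  0.2571]
 [ 0.7778 -0.0588]
 [ 0.6338  0.2786]
 [ 0.6267  0.1299]
 [ 0.6134  0.0339]] [ 0.706   0.1093 -0.1186] [[ 4.9782 -0.2185]
 [ 3.6816 -1.9911]
 [-3.1167  0.7494]
 [-3.6594  0.8936]
 [-1.8837  0.5666]]
```

```bash
cat >> h.py <<'E'
def quat(yaw,flip=0): return (R.from_euler('z',yaw+np.pi*flip)*R.from_euler('x',np.pi)).as_quat()
def W(g,p):
    c,s=np.cos(g[2]),np.sin(g[2]); return np.array(g[:2])+np.array([[c,-s],[s,c]])@np.array(p)
def handle(g,a,r): return W(g,np.array([-.085,.135])+r*np.array([-np.sin(a),-np.cos(a)]))
E
python3 - <<'E'
from h import *
g=[.703,.109,-.1186]
for n,p,y in(("A",[.3,-.38,.35],-.6),("B",[.44,0,.35],-.12),("L",[*W(g,(-.085,-.03)),.3],-.119),("D",[*W(g,(-.085,-.1135)),.157],-.119)):
  print(n,p,manip.ik(p,quat(y)),manip.ik(p,quat(y,1)))
for a in(0,.7,1.3,1.5):
  p=[*handle(g,a,.0955),.157]; print(a,p,manip.ik(p,quat(g[2]-a)),manip.ik(p,quat(g[2]-a,1)))
E
```

```text
A [0.3, -0.38, 0.35] [ 0.9739 -0.0591 -0.1193  1.6011 -0.007   1.5992 -1.3161] [ 1.2204 -0.0539 -0.3527  1.5935 -0.0186  1.5987  1.8384]
B [0.44, 0, 0.35] [ 0.2284 -0.1527 -0.2494  1.6821 -0.0376  1.6076 -1.7103] [ 0.8065 -0.1832 -0.7321  1.6678 -0.1222  1.6105  1.5287]
L [np.float64(0.6150474381553087), np.float64(0.08926812566034953), 0.3] [ 0.5236  0.3652 -0.9469  1.3556  0.2941  1.5664 -2.0818] [ 0.5352  0.3713 -0.966   1.3553  0.3031  1.5686  1.0537]
D [np.float64(0.6051675379343509), np.float64(0.006354691455608505), 0.157] [ 0.5374  0.3382 -0.7229  1.618   0.2316  1.2734 -1.9154] [ 0.6326  0.373  -0.8518  1.6149  0.2897  1.2861  1.1845]
0 [np.float64(0.623270828159579), np.float64(0.1582799062259723), 0.157] [ 0.4365  0.5178 -0.9909  1.5137  0.4385  1.3478 -2.2811] [ 0.4588  0.5356 -1.0301  1.5129  0.4643  1.3567  0.8436]
0.7 [np.float64(0.5648374489151813), np.float64(0.18785922793756132), 0.157] [-1.2239  0.3801  1.0691  1.6936 -0.3469  1.2757 -2.4713] [ 0.4746  0.4246 -1.0581  1.6358  0.381   1.3069  0.1053]
1.3 [np.float64(0.5401745285948849), np.float64(0.23863034253547744), 0.157] [ 0.4569  0.4715 -1.1758  1.6458  0.4467  1.3274  2.5027] [ 0.4631  0.4782 -1.1872  1.6456  0.4549  1.3304 -0.6448]
1.5 [np.float64(0.5391796913809946), np.float64(0.25767255579456816), 0.157] [ 0.4148  0.4922 -1.1763  1.6282  0.4651  1.3367  2.2633] [ 0.4558  0.545  -1.2592  1.6273  0.5287  1.3624 -0.923 ]
```

```bash
python3 - <<'E'
from h import *
g=[.703,.109,-.1186]
manip.goto_joints([0.87,-0.055,0,1.6,0,1.6,1.8]); print(manip.get_t(),manip.get_tool_pos())
manip.goto_joints([0.07,-0.16,0,1.68,0,1.61,1.55]); print(manip.get_t(),manip.get_tool_pos(),manip.get_tool_rot(),quat(-.12,1))
p=[*W(g,(-.085,-.03)),.3]; q=quat(g[2],1); print(manip.ik(p,q))
manip.move_pose(p,q); print(manip.get_t(),manip.get_joints())
T=toolT()@manip.camera_info("wrist")["mount"]; im=manip.snapshot("wrist"); np.save("Tw.npy",T)
cv2.imwrite("pics/w1.png",im[:,:,::-1])
E
```

```text
1.725 [ 0.2928 -0.3888  0.3484]
3.0833 [ 0.4393 -0.0589  0.3562] [ 0.0468  0.9989 -0.0004  0.0057] [0.06   0.9982 0.     0.    ]
[-0.052   0.2403 -0.1668  1.3772  0.0396  1.5273  1.2364]
4.0167 [-0.0506  0.2392 -0.1651  1.3773  0.0402  1.5281  1.2369]
```

View pics/w1.png

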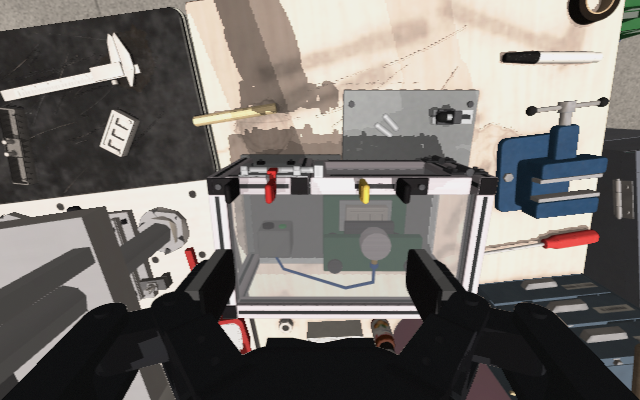

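The wrist view shows the tabs from above: red at (270,185), the thumb rest at (231,188), yellow at (364,188) and the grip at (404,188).

```bash
python3 - <<'E'
import cv2
a=cv2.imread("pics/w1.png")
b=[cv2.resize(a[145:210,x:x+160],None,fx=5,fy=5,interpolation=cv2.INTER_CUBIC)[:,:800] for x in(200,345)]
import numpy as np
b=[x[:300] for x in b]
cv2.imwrite("pics/w1z.png",np.vstack(b))
E
```

```text
(no output)
```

View pics/w1z.png

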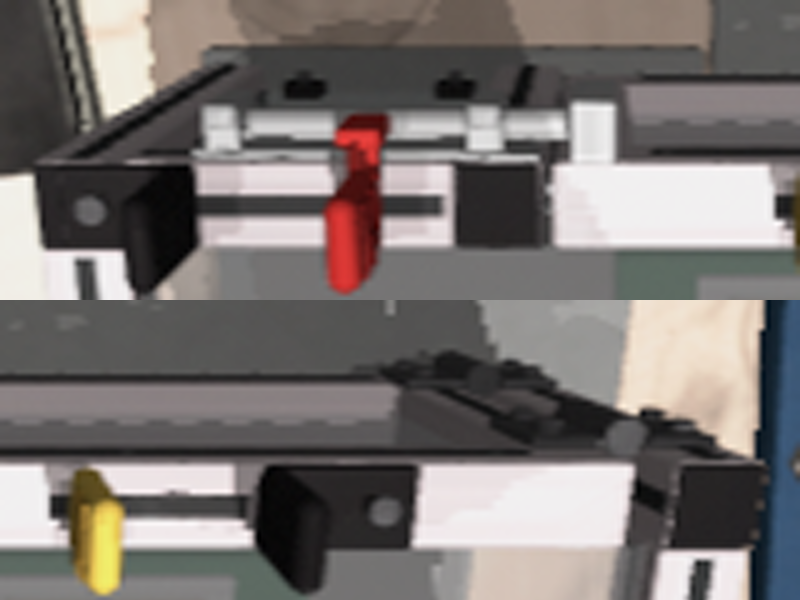

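```bash
python3 - <<'E'
from h import *
T=np.load("Tw.npy")
obs=[((207.7,177.4),.15,(-.095,-.16)),((498,177.4),.15,(-.095,.16)),((498,194.6),.15,(-.075,.16)),((208,194.4),.15,(-.075,-.16)),
((366,203.4),.186,(-.075,.0115)),((228,203.4),.186,(-.075,-.1265)),((407.4,203.4),.186,(-.075,.0525)),((269,203.4),.186,(-.075,-.0855))]
P=np.array([ray("wrist",o[0],o[1],T)[:2] for o in obs]);G=np.array([o[2] for o in obs])
print(P,*fit(P,G)); print(*fit(P[:4],G[:4]));print(*fit(P[4:7],G[4:7]))
E
```

```text
[[ 0.5966 -0.0349]
 [ 0.6349  0.2822]
 [ 0.6549  0.2833]
 [ 0.6157 -0.039 ]
 [ 0.6355  0.1313]
 [ 0.6189 -0.0058]
 [ 0.6405  0.1724]
 [ 0.6239  0.035 ]] [ 0.7093  0.1117 -0.1213] [[-1.0235 -0.6879]
 [-0.6134 -0.1472]
 [-0.6842 -3.6227]
 [-0.2495  1.0292]
 [ 0.7046  0.9049]
 [ 0.5616  1.0444]
 [ 0.7018  0.4884]
 [ 0.6027  0.991 ]]
[ 0.7099  0.1127 -0.1205] [[-0.2401  0.1431]
 [-0.1136  0.7183]
 [-0.1822 -2.7395]
 [ 0.5359  1.878 ]]
[ 0.7086  0.111  -0.1202] [[ 0.0117  0.0969]
 [ 0.0262  0.2172]
 [-0.0379 -0.314 ]]
```

```bash
cat >> h.py <<'E'
g=[.7088,.1112,-.1205]
def st(n): print(n,'t',manip.get_t(),'pos',manip.get_tool_pos(),'F',manip.get_contact_force(),'w',round(manip.get_grip_width(),4),'gf',round(manip.get_grip_force(),1))
E
python3 - <<'E'
from h import *
q=quat(g[2],1); p=W(g,(-.085,-.1135))
manip.move_pose([*p,.235],q); st(0)
print(manip.move_l([*p,.157],threshold=8,rate=.08)); st(1)
manip.clamp(); manip.sleep(.3); st(2)
im=manip.snapshot("wrist"); cv2.imwrite("pics/w2.png",cv2.resize(im[80:320,160:480,::-1],None,fx=2,fy=2))
E
```

```text
0 t 4.5583 pos [0.6102 0.0065 0.2356] F [0.3183 0.8174 0.8267] w 1.0001 gf 0.0
False
1 t 5.6833 pos [0.6113 0.0088 0.1577] F [-0.1059 -0.4871  0.0808] w 0.9979 gf 0.0
2 t 6.5333 pos [0.6111 0.0065 0.159 ] F [-3.1215 -1.8382  8.3983] w 0.3415 gf 60.1
```

View pics/w2.png

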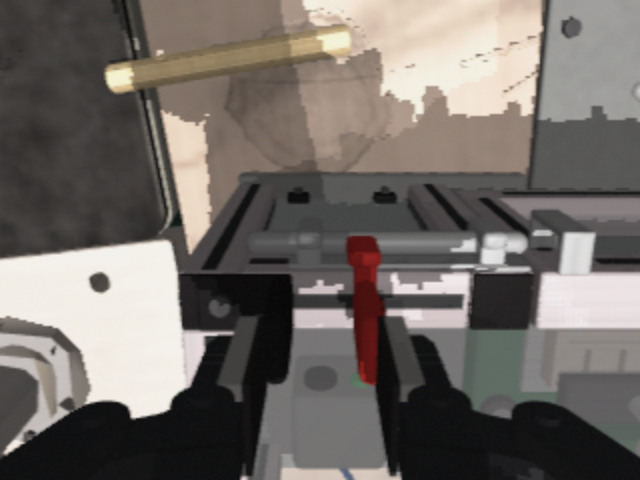

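The red tab now sits close to the rest at a 60 N grip. I'll release, lift, and measure it from above.

```bash
python3 - <<'E'
from h import *
q=quat(g[2],1); p=W(g,(-.085,-.1135))
manip.ungrasp(); st(0)
manip.move_l([*p,.25],rate=.15)
p=W(g,(-.085,-.03)); manip.move_pose([*p,.3],q); st(1)
T=toolT()@manip.camera_info("wrist")["mount"]; im=manip.snapshot("wrist"); np.save("Tw2.npy",T)
cv2.imwrite("pics/w3.png",cv2.resize(im[145:210,200:360,::-1],None,fx=5,fy=5,interpolation=cv2.INTER_CUBIC))
E
```

```text
0 t 7.175 pos [0.6107 0.0087 0.1568] F [-0.0699 -0.0126  0.7237] w 1.0048 gf 0.0
1 t 8.4167 pos [0.6205 0.0929 0.299 ] F [ 0.4291 -0.4955 -0.8741] w 0.9977 gf 0.0
```

View pics/w3.png

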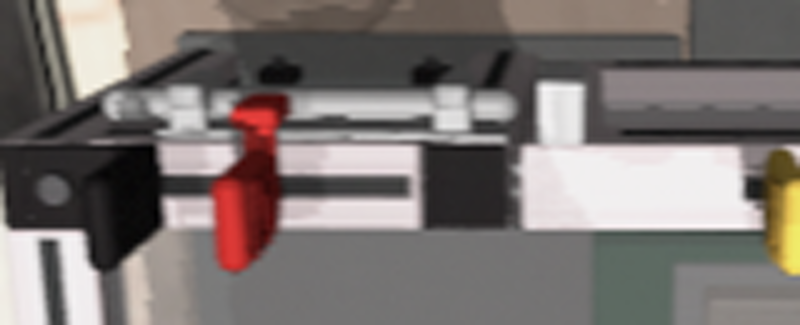

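The gap between red and the rest has shrunk from 41 px to 25.6 px (about 26 mm), so the tab is fully drawn. Next is the handle.

```bash
cat >> h.py <<'E'
Z=.157
def swing(a,r=.0955,rate=.05):
    manip.move_l([*handle(g,a,r),Z],quat(g[2]-a,1),rate=rate)
    F=np.array(manip.get_contact_force()); t=W([0,0,g[2]],(-np.cos(a),np.sin(a))); n=W([0,0,g[2]],(-np.sin(a),-np.cos(a)))
    p=np.array(manip.get_tool_pos())[:2]; h=handle(g,0,0); d=W([0,0,-g[2]],p-h)
    aa=np.arctan2(-d[0],-d[1])
    print(f"a {a:.2f} meas {aa:.3f} r {np.hypot(*d)*1e3:.1f} Ft {F[:2]@t:.1f} Fr {F[:2]@n:.1f} Fz {F[2]:.1f} Mz {manip.get_wrist_torque()[2]:.2f} w {manip.get_grip_width():.3f} t {manip.get_t():.1f} q3 {manip.get_joints()[2]:.2f}")
    return F[:2]@t
E
python3 - <<'E'
from h import *
q=quat(g[2],1); p=handle(g,0,.0955)
manip.move_pose([*p,.235],q); st(0)
print(manip.move_l([*p,Z],threshold=8,rate=.08)); st(1)
manip.clamp(); manip.sleep(.3); st(2)
for a in(.03,.06,.1,.15,.2): swing(a)
im=manip.snapshot("top"); cv2.imwrite("pics/t2.png",cv2.resize(im[95:220,225:375,::-1],None,fx=4.8,fy=4.8,interpolation=cv2.INTER_CUBIC))
E
```

```text
0 t 8.9333 pos [0.6283 0.1598 0.2327] F [ 0.607  -0.6038  0.4285] w 0.9998 gf 0.0
False
1 t 10.0583 pos [0.6297 0.1608 0.1577] F [ 0.3551 -0.264   0.1104] w 1.0004 gf 0.0
2 t 10.9167 pos [0.6305 0.1603 0.1593] F [ 0.0525 -1.192   6.2118] w 0.3314 gf 60.4
a 0.03 meas 0.016 r 95.7 Ft -0.2 Fr 2.2 Fz 7.0 Mz -0.10 w 0.332 t 11.2 q3 -0.20
a 0.06 meas 0.045 r 95.7 Ft -0.2 Fr 1.2 Fz 7.0 Mz -0.12 w 0.330 t 11.4 q3 -0.20
a 0.10 meas 0.092 r 95.6 Ft 1.9 Fr 2.1 Fz 8.0 Mz -0.27 w 0.332 t 11.7 q3 -0.19
a 0.15 meas 0.142 r 95.7 Ft 0.0 Fr 2.3 Fz 8.9 Mz -0.22 w 0.331 t 11.9 q3 -0.19
a 0.20 meas 0.193 r 95.6 Ft 1.5 Fr 1.1 Fz 8.9 Mz -0.28 w 0.332 t 12.2 q3 -0.18
```

```bash
python3 - <<'E'
from h import *
for a in np.arange(.28,1.21,.08): swing(a)
im=manip.snapshot("top"); cv2.imwrite("pics/t3.png",cv2.resize(im[75:225,225:375,::-1],None,fx=4,fy=4,interpolation=cv2.INTER_CUBIC))
E
```

```text
a 0.28 meas 0.272 r 95.6 Ft 0.3 Fr 1.6 Fz 9.4 Mz -0.28 w 0.331 t 12.5 q3 -0.17
a 0.36 meas 0.352 r 95.6 Ft -0.4 Fr 2.8 Fz 8.6 Mz -0.30 w 0.331 t 12.8 q3 -0.17
a 0.44 meas 0.432 r 95.5 Ft 0.4 Fr 2.2 Fz 8.0 Mz -0.34 w 0.330 t 13.1 q3 -0.16
a 0.52 meas 0.511 r 95.4 Ft -0.2 Fr 2.5 Fz 8.6 Mz -0.28 w 0.330 t 13.4 q3 -0.15
a 0.60 meas 0.543 r 95.4 Ft -8.8 Fr -0.8 Fz 5.2 Mz 0.66 w 0.334 t 13.7 q3 -0.15
a 0.68 meas 0.676 r 95.3 Ft -0.6 Fr 2.1 Fz 8.9 Mz -0.45 w 0.326 t 14.0 q3 -0.14
a 0.76 meas 0.708 r 95.3 Ft -7.8 Fr 0.3 Fz 6.9 Mz 0.61 w 0.330 t 14.3 q3 -0.14
a 0.84 meas 0.839 r 95.1 Ft -0.2 Fr 1.4 Fz 9.2 Mz -0.61 w 0.331 t 14.6 q3 -0.14
a 0.92 meas 0.910 r 95.0 Ft -1.6 Fr 2.3 Fz 9.0 Mz -0.31 w 0.329 t 14.9 q3 -0.13
a 1.00 meas 0.991 r 94.9 Ft -1.7 Fr 1.5 Fz 9.1 Mz -0.34 w 0.330 t 15.2 q3 -0.13
a 1.08 meas 1.071 r 94.9 Ft -2.4 Fr 1.4 Fz 8.4 Mz -0.38 w 0.332 t 15.5 q3 -0.12
a 1.16 meas 1.150 r 94.7 Ft -1.9 Fr 1.0 Fz 9.5 Mz -0.37 w 0.332 t 15.8 q3 -0.12
```

View pics/t3.png

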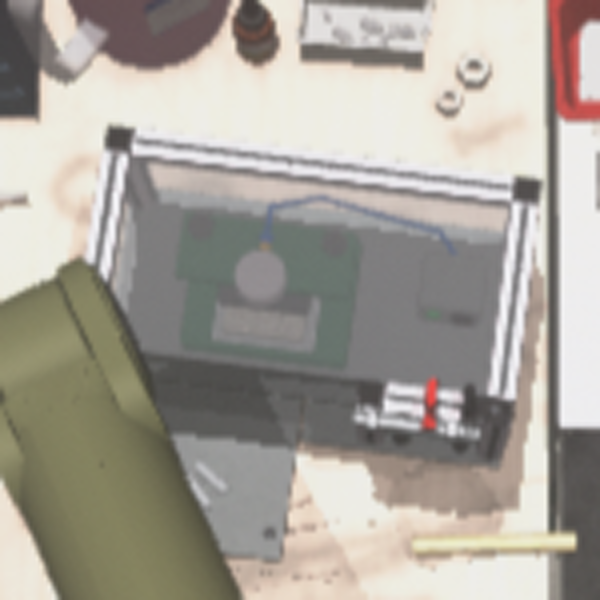

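The gate has left the frame and is past the check. Now I'll creep into the stop.

```bash
python3 - <<'E'
from h import *
a=1.16
while a<1.72:
    a+=.025; f=swing(a,rate=.03)
    if f<-7.5: manip.sleep(.2); f=swing(a+.001,rate=.03)
    if f<-11: break
manip.sleep(.5); swing(a+.002)
im=manip.snapshot("side"); cv2.imwrite("pics/s2.png",cv2.resize(im[160:310,210:360,::-1],None,fx=4,fy=4,interpolation=cv2.INTER_CUBIC))
E
```

```text
a 1.18 meas 1.160 r 94.7 Ft -4.4 Fr 0.0 Fz 9.7 Mz -0.09 w 0.334 t 16.1 q3 -0.12
a 1.21 meas 1.188 r 94.7 Ft -4.8 Fr 1.6 Fz 9.0 Mz -0.17 w 0.331 t 16.4 q3 -0.12
a 1.23 meas 1.213 r 94.7 Ft -4.2 Fr 1.4 Fz 9.7 Mz -0.17 w 0.331 t 16.6 q3 -0.12
a 1.26 meas 1.238 r 94.6 Ft -3.6 Fr 1.4 Fz 9.5 Mz -0.20 w 0.328 t 16.9 q3 -0.11
a 1.28 meas 1.263 r 94.6 Ft -4.7 Fr 0.6 Fz 8.6 Mz -0.17 w 0.330 t 17.1 q3 -0.11
a 1.31 meas 1.288 r 94.6 Ft -4.7 Fr 0.7 Fz 10.0 Mz -0.18 w 0.334 t 17.4 q3 -0.11
a 1.33 meas 1.313 r 94.6 Ft -4.7 Fr 1.0 Fz 10.1 Mz -0.15 w 0.332 t 17.6 q3 -0.11
a 1.36 meas 1.338 r 94.5 Ft -4.3 Fr -0.5 Fz 9.5 Mz -0.15 w 0.327 t 17.9 q3 -0.11
a 1.38 meas 1.360 r 94.5 Ft -5.5 Fr 0.1 Fz 10.0 Mz -0.12 w 0.328 t 18.1 q3 -0.11
a 1.41 meas 1.378 r 94.5 Ft -6.7 Fr 1.9 Fz 10.4 Mz 0.07 w 0.336 t 18.4 q3 -0.10
a 1.43 meas 1.397 r 94.5 Ft -8.2 Fr 1.8 Fz 11.8 Mz 0.22 w 0.330 t 18.6 q3 -0.10
a 1.44 meas 1.397 r 94.5 Ft -8.0 Fr 2.1 Fz 11.8 Mz 0.18 w 0.327 t 19.1 q3 -0.10
a 1.46 meas 1.415 r 94.4 Ft -8.7 Fr 1.5 Fz 12.0 Mz 0.37 w 0.334 t 19.3 q3 -0.10
a 1.46 meas 1.416 r 94.5 Ft -9.4 Fr 1.0 Fz 12.4 Mz 0.36 w 0.333 t 19.8 q3 -0.10
a 1.48 meas 1.433 r 94.4 Ft -10.5 Fr 1.7 Fz 12.4 Mz 0.46 w 0.329 t 20.0 q3 -0.10
a 1.49 meas 1.433 r 94.4 Ft -10.3 Fr 2.1 Fz 12.4 Mz 0.48 w 0.335 t 20.5 q3 -0.10
a 1.51 meas 1.451 r 94.4 Ft -11.0 Fr 2.4 Fz 12.7 Mz 0.55 w 0.331 t 20.7 q3 -0.10
a 1.51 meas 1.452 r 94.4 Ft -11.5 Fr 2.5 Fz 13.2 Mz 0.67 w 0.329 t 21.2 q3 -0.10
a 1.51 meas 1.452 r 94.4 Ft -12.3 Fr 2.1 Fz 12.9 Mz 0.66 w 0.328 t 21.9 q3 -0.10
```

View pics/s2.png

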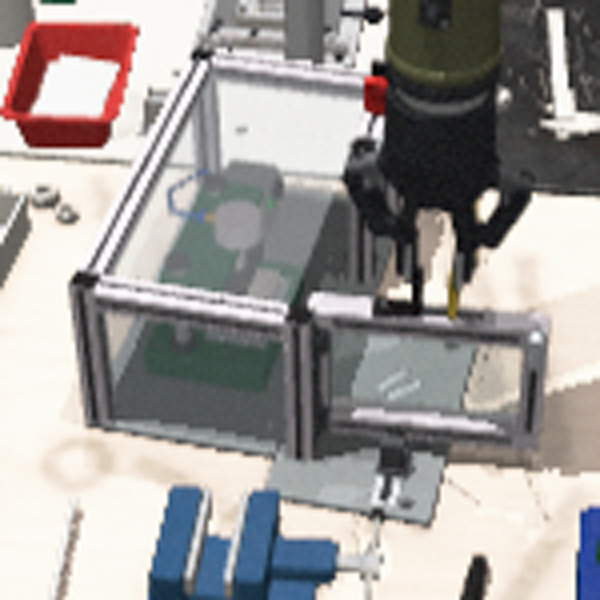

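The gate is held against the stop. Tangential force has risen from 4.5 N to 12 N, and the side picture shows the gate at the door stop with the trigger still squeezed. I'll hand it in.

```bash
python3 - <<'E'
from h import *
st(0); print(manip.close_job())
E
```

```text
0 t 21.9667 pos [0.5463 0.2556 0.1591] F [ -2.4618 -12.5705  13.8391] w 0.3284 gf 60.4
the job is handed in; nothing more can be done
None
```

I drew the deadbolt fully back with the gate shut, then squeezed the trigger and swung the gate past its check. The job was handed in at 22 s with the arm still holding the gate against the rubber stop at about 12 N; no verdict came back.

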